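# Open the child-resistant medicine box

## Task

Open the child-resistant medicine box on the nightstand: push the catch on its lid down with the fingertips, slide the lid all the way back to its stop without letting the catch up on the way, then let go so that it springs up and locks the lid open. Do not pick the box up or shove it out of its place, and leave the monitor, snack pot, glass cup and rattle alone.

Things in the scene. Friction and masses are not known exactly. Their poses are not given: they have to be found in the camera images.
- med_box: White plastic medicine box with a grey lid, 220 x 130 x 67 mm, about 0.75 kg, standing loose on four rubber feet. Origin: centre of its underside. x: along its length, the direction in which the lid slides open, which is away from the end that the catch is nearer to (the lid then juts out up to 95 mm past the box's +x end); y: across; z: up. The lid's upper face is 61.5 mm above the underside; white lips 10 mm wide along both long sides stand to 67 mm.
- lid (a joint): How far the lid has been slid open, m: 0 closed, 0.100 at its open stop. It slides along the box's x with about 1.5 N of friction. It starts closed (0 to 2 mm). While the catch is up the lid is locked, with up to 3 mm of play: a steel bar under the catch sits in notches every 20 mm (0, 20 .. 100 mm), so that the catch locks again wherever it is let go.
- catch (a joint): How far the catch is pressed down into the lid, m: 0 up, 0.006 fully down (travel 6 mm, sprung: 2.4 N at the start, 6 N at the bottom). The lid is free to slide once it is pressed 4 mm or more, and is locked again when it springs back above that in a notch.
- catch_top (a point): Centre of the upper face of the catch, moving with it: a white pad 36 mm (along x) by 34 mm (along y) with rounded edges and four fine grip lines, its face 10.5 mm above the lid when up and 4.5 mm when fully down, 72 mm above the box's underside when up. With the lid closed it lies 48 mm from the box's middle towards the box's -x end, on the centre line. Axes as those of the box.
- thumb_rib (a point): Middle of the top edge of the thumb rib, an upright rib on the lid 7 mm thick (along x), 38 mm wide, 16 mm high above the lid, 3 mm beyond the catch pad's +x edge, its middle 24.5 mm from the pad's middle. A fingertip that presses the catch can push against it. Axes as those of the box.
- monitor: Baby monitor, upright white plastic block 44 x 70 x 118 mm with a round lens on its -x side, a short black aerial up to 140 mm and a small round talk button on its top. Loose. Origin: centre of its underside, z up.
- talk_button (a joint): The monitor's talk button, 18 mm across, m: 0 up, 0.003 pressed. To be left alone.
- snack_pot: Closed round snack pot, 90 mm across the white lid, 58 mm high, translucent. Loose. Origin: centre of its underside, z up.
- glass_cup: Empty clear glass cup, 68 mm across, 92 mm high. Loose. Origin: centre of its underside, z up.
- rattle: Wooden dumb-bell rattle lying on its side, 106 mm long along its x, ends 38 mm across. Loose. Origin: under its middle, on the surface, z up.
Mind the look-alikes: they are no part of the job. Leave any purple look-alike of the monitor alone. Leave any red look-alike of the glass_cup alone.

How it is judged (in metres and radians):
On the way, in this order (a step that is already met when the one before it is completed fails the run):
1. the catch is pressed down while the lid is still closed (value of joint catch above 0.0035 m and value of joint lid below 0.02 m), for 0.02 s.
2. the lid is slid more than half way with the catch held down (value of joint catch above 0.0025 m and value of joint lid above 0.055 m), for 0.02 s.
At the end, for the whole second after the job is handed in: The lid is open to within 4 mm of its stop, the catch has sprung back up (within 1.5 mm), and the box stands flat and still on the nightstand within 40 mm of where it stood; the monitor, pot, cup and rattle stand where they stood (within 20 mm) (value of joint lid above 0.096 m and value of joint catch below 0.0015 m and height (world z) of med_box below 0.004 m and angle between med_box's own z axis and vertical below 0.05 rad and distance of med_box from where it was at the start of the episode below 0.04 m and linear speed of med_box below 0.01 m/s and distance of each of monitor, snack_pot, glass_cup, rattle from where it was at the start of the episode below 0.02 m and angle between each of monitor, glass_cup, snack_pot's own z axis and vertical below 0.1 rad); the robot touches nothing.
It fails at once if the catch is let up with the lid part way (value of joint catch below 0.0015 m and value of joint lid between 0.012 and 0.09 m).
It fails at once if the box is lifted or tipped (height (world z) of med_box above 0.012 m or angle between med_box's own z axis and vertical above 0.15 rad).
It fails at once if the box is shoved out of its place (distance of med_box from where it was at the start of the episode above 0.05 m).
It fails at once if one of the other things is lifted, pushed away or knocked over (distance of any of monitor, snack_pot, glass_cup, rattle from where it was at the start of the episode above 0.03 m or angle between any of monitor, glass_cup, snack_pot's own z axis and vertical above 0.3 rad).
It fails at once if the monitor's talk button is pressed (value of joint talk_button above 0.002 m).
It also fails if it takes over 48 s, if anything falls off the work surface, if the arm or the gripper's body presses on something with over 40 N, if the wrist force passes 120 N, or if a joint passes its speed limit or range.

## Robot

A 6-joint arm with a two-finger parallel gripper is mounted at the origin on the work surface. World frame = base frame: x ahead of the robot, y to its left, z up, the work surface at z = 0. Lengths are in mm, angles in rad, forces in N, time in s.
With the tool pointing down it reaches from about 250 to 800 mm from the base axis. Payload 8.5 kg.
Tool frame: the origin (TCP) lies midway between the tips of the shut fingers; the grasp point (between the pads) lies grasp_offset behind it (grasp_offset is the distance from the TCP to the grasp point, in mm); z points along the fingers, y is the direction in which the jaws open and shut (so a half turn about z gives the same grasp; the last joint's range is limited). The gripper opens to 85 mm and grips with 20 to 120 N. Pads are 22 mm wide; open, the fingers measure 114 mm over their backs; the gripper's body (76 mm by 85 mm) begins 54 mm behind the grasp point. The pads swing forward as they close: fully open they stand 13 mm farther back than shut.
Start: joints at [1.303, 0.238, -0.013, 1.319, 0, 1.571], TCP at [138.907, 506.245, 231.276] pointing down, gripper open.
Joint ranges: [-2.66, 2.66], [-1.03, 1.9], [-1.14, 1.46], [-1.82, 2.27], [-1.45, 1.34], [-3.14, 3.14]. Speed limits (rad/s): [2.22, 2.22, 2.79, 3.14, 3.14, 3.14].

## Interface

Orientations are given as a unit quaternion [w, x, y, z].
In Python, from bench import state, camera, camera_model, finish_job, grasp_offset gives the robot as it stands.
- The arm moves only by the shell command python3 -m jog 'ROWS' [OPENING]. ROWS is JSON, a list that holds one entry, the list of rows, each a list of 6 numbers: the shift along the tool's x, y, z in mm, then the turn, a rotation vector about the tool's x, y, z in rad. A call has 1 to 12 rows; each row is the pose to reach, as a shift and turn from the pose commanded when the call began, along the tool's axes at that moment; what a row does not reach only later rows make up. A row lasts 1/12 s, in which the tool goes at most 41.7 mm and 7.16 degrees, less where a joint would pass 70% of its speed; a pose out of reach is approached as far as the arm can. A call with a gripper value outside its range is refused whole. OPENING is the closure in counts, from 0 (fully open) to 255 (shut), set as the call begins (- or left out, the last holds). The fingers move at their own pace and stop on an object; the grip force is fixed at half the most. Time passes only in rows, so rows that repeat a pose let the fingers close. It gives the time, the measured TCP pose, the force and the opening at its end, in the units of the state.
- state(): the state, without advancing time (a new reading comes with each control period).
- camera(name): name is "scene" or "top" or "wrist"; returns the picture (384x512x3 uint8, red, green, blue); there is no depth.
- camera_model(name): a dict with "fx", "fy", "cx", "cy" (pixels), "world_from_camera" (4x4, takes a point from camera to world coordinates); the wrist camera has in their place "T_tool_cam" (4x4, takes a point from camera to tool coordinates, whose origin is the TCP and whose axes are the flange's). Camera axes: x right, y down, z forward; pixel columns grow to the right and rows downward; lengths in mm; the calibration is good to about 2 mm. A picture is of the moment at which its call begins: read the wrist's pose just before it. camera_model takes no time and is no camera call.
- finish_job(): hands the job in, once; it reports no verdict.
The state is a dict: "t": time; "joint_positions": joint angles; "qd": joint speeds; "joint_efforts": joint torques, N m; "ee_pos": TCP position; "tool_rot": TCP orientation; "wrist_force": force on the tool from outside, world axes, zero at the start; "torque": the same for the moment, N m; "opening": finger opening in mm.
Only numpy, scipy, OpenCV 4.12 (cv2) and the standard library are available. Lean on these libraries where they do the work, as an engineer would, in place of code of your own. Each camera call takes 0.05 s, during which the arm holds its last target. There are 200 camera calls.

## Working session

There is one attempt and no reset: what is moved stays moved. The work goes in short steps, Python scripts to look and compute and a shell command to move; the robot and the scene stay as the last step left them, time stands still between calls to the robot, and variables do not carry over. Pictures are saved under pics/ and viewed, about 8 in all and at most 12, crops included, and the job is handed in when it is done.

```bash
mkdir -p pics; python3 - <<'E'
from bench import *
import cv2,numpy as np
print(state());print(grasp_offset() if callable(grasp_offset) else grasp_offset)
a=camera("scene");b=camera("top")
cv2.imwrite("pics/scene.png",a[:,:,::-1]);cv2.imwrite("pics/top.png",b[:,:,::-1])
for n in("scene","top","wrist"):print(n,camera_model(n))
E
```

```text
{'t': 0.0, 'joint_positions': array([ 1.30303182e+00,  2.38810057e-01, -1.42676574e-02,  1.31918861e+00,
       -3.06147589e-06,  1.57080251e+00]), 'qd': array([-3.52769669e-05,  8.78803030e-04,  1.15442053e-03,  5.74530245e-04,
       -3.81549054e-05,  1.34662705e-03]), 'joint_efforts': array([ 2.62192807e-04, -5.38773072e+01,  3.46436942e+01,  1.85118138e-02,
       -2.08866737e-05,  5.49568711e-06]), 'ee_pos': array([138.79316735, 505.88929002, 230.65704456]), 'tool_rot': array([-9.65902154e-05,  1.33485677e-01,  9.91050470e-01, -7.28625427e-04]), 'wrist_force': array([-0.29689206, -0.08387133,  0.80632389]), 'torque': array([-0.00906884, -0.01932131, -0.06427836]), 'opening': 85.49776441368212}
18.700000000000003
scene {'fx': 389.01573250740034, 'fy': 389.01573250740034, 'cx': 251.85106753953025, 'cy': 193.49170882764878, 'world_from_camera': array([[ 6.74460882e-01,  5.07530531e-01, -5.36204512e-01,
         1.15369941e+03],
       [ 7.38028977e-01, -4.83519075e-01,  4.70661803e-01,
        -4.52761833e+02],
       [-2.03898750e-02, -7.13177443e-01, -7.00686940e-01,
         8.3
[... 334 characters left out ...]
-01, -8.62457352e-02,  1.52545782e-02,
         3.74325168e+01],
       [ 2.50661894e-03, -2.02172404e-01, -9.79346739e-01,
         8.60269704e+02],
       [ 0.00000000e+00,  0.00000000e+00,  0.00000000e+00,
         1.00000000e+00]])}
wrist {'fx': 332.8497483799459, 'fy': 332.8497483799459, 'cx': 252.9223449439976, 'cy': 189.35663604198905, 'T_tool_cam': array([[-1.17126549e-03, -9.47093485e-01, -3.20955697e-01,
         8.31977930e+01],
       [ 9.99999310e-01, -1.13684969e-03, -2.94625533e-04,
         1.43781514e+00],
       [-8.58404637e-05, -3.20955821e-01,  9.47094163e-01,
        -1.42640509e+02],
       [ 0.00000000e+00,  0.00000000e+00,  0.00000000e+00,
         1.00000000e+00]])}
```

View pics/top.png

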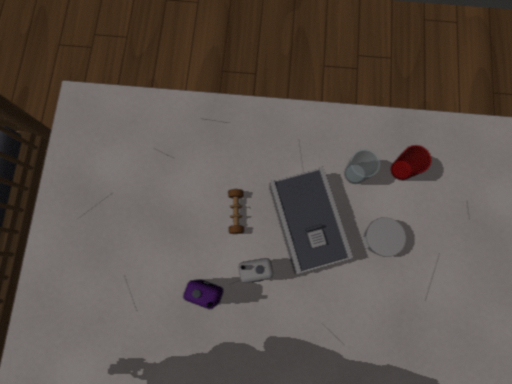

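View pics/scene.png

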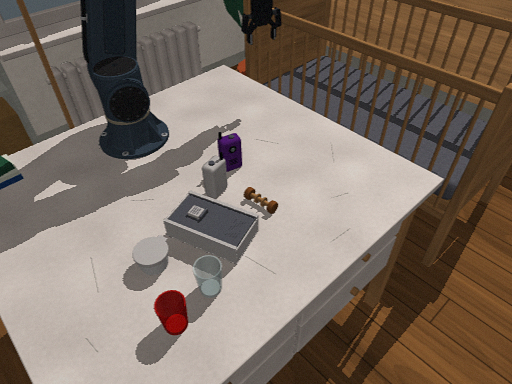

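```bash
cat > h.py <<'E'
from bench import *
import cv2,numpy as np
from scipy.spatial.transform import Rotation as R
def cast(name,uv,z,pose=None):
    m=camera_model(name); uv=np.atleast_2d(np.float64(uv))
    if name=="wrist":
        T=np.eye(4);q=pose["tool_rot"];T[:3,:3]=R.from_quat(np.r_[q[1:],q[0]]).as_matrix();T[:3,3]=pose["ee_pos"];T=T@m["T_tool_cam"]
    else: T=m["world_from_camera"]
    d=np.c_[(uv[:,0]-m["cx"])/m["fx"],(uv[:,1]-m["cy"])/m["fy"],np.ones(len(uv))]@T[:3,:3].T
    s=(z-T[2,3])/d[:,2]
    return T[:3,3]+d*s[:,None]
E
python3 - <<'E'
from h import *
im=cv2.imread("pics/top.png")
g=im.max(2); 
roi=np.zeros_like(g);roi[160:280,265:360]=1
m=((g<90)&(roi>0)).astype(np.uint8)
c=max(cv2.findContours(m,cv2.RETR_EXTERNAL,cv2.CHAIN_APPROX_NONE)[0],key=cv2.contourArea)
P=cast("top",c[:,0],61.5)[:,:2].astype(np.float32)
print("lid",cv2.contourArea(c),cv2.minAreaRect(P),cv2.boxPoints(cv2.minAreaRect(P)))
for n,uv,z in(("catch",(317,239),72),("monitor top",(255,270),118),("monitor base?",(262,268),60),("pot",(386,237),58),("cup base",(355,174),0),("cup top",(366,162),92),("rattle",(236,211),19),("purple",(203,293),118)):print(n,cast("top",uv,z)[0].round())
cv2.imwrite("pics/c1.png",cv2.resize(im[150:300,220:420],None,fx=4,fy=4,interpolation=cv2.INTER_CUBIC))
E
```

```text
lid 6274.0 ((542.4344482421875, -59.57279968261719), (225.79417419433594, 232.4259490966797), 19.44518280029297) [[ 397.2891     12.427448]
 [ 474.66483  -206.74103 ]
 [ 687.57983  -131.57304 ]
 [ 610.2041     87.59543 ]]
catch [507. -91.  72.]
monitor top [428.  41. 118.]
monitor base? [434.  26.  60.]
pot [ 527. -249.   58.]
cup base [ 687. -189.    0.]
cup top [ 689. -189.   92.]
rattle [563.  99.  19.]
purple [373. 142. 118.]
```

View pics/c1.png

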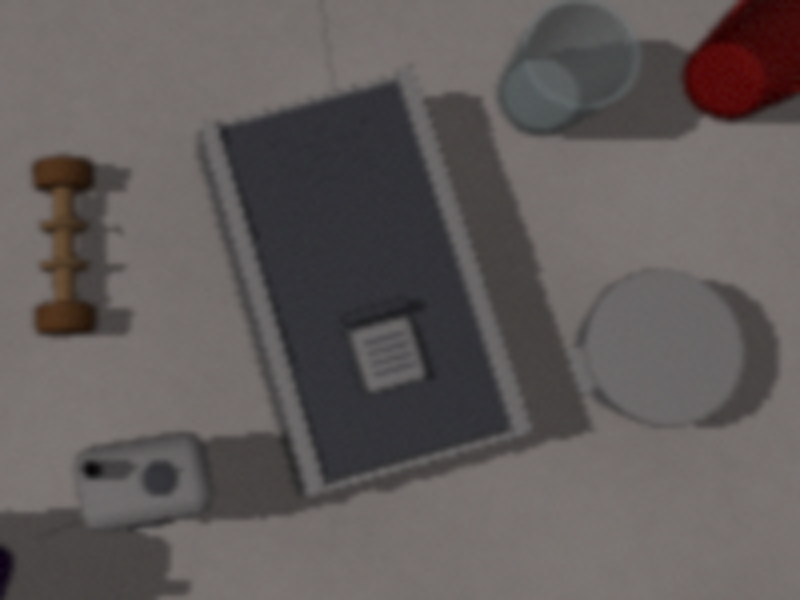

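```bash
cat >> h.py <<'E'
def tool_move(target,heading,s=None):
    """shift (mm) and turn (rad) in tool axes to reach target with the tool down and tool x at world heading"""
    s=s or state();q=s["tool_rot"];A=R.from_quat(np.r_[q[1:],q[0]])
    B=R.from_euler("z",heading)*R.from_euler("x",np.pi)
    return A.inv().apply(np.array(target)-s["ee_pos"]).round(1),(A.inv()*B).as_rotvec().round(4)
E
python3 - <<'E'
from h import *
k=np.array([(221,128),(398,82),(512,430),(325,484)])/4+[220,150]
P=cast("top",k,61.5)[:,:2];print(P.round(1))
e=[P[0]-P[3],P[1]-P[2]];print([np.degrees(np.arctan2(v[1],v[0])) for v in e],[np.linalg.norm(v) for v in e],np.linalg.norm(P[0]-P[1]),P.mean(0))
c=cast("top",(317,238.75),72)[0];r=cast("top",np.array((384,311))/4+[220,150],77.5)[0]
print(c,r,np.degrees(np.arctan2(*(r-c)[1::-1])))
a=np.mean([np.arctan2(v[1],v[0]) for v in e])
print(tool_move([c[0],c[1],175],a+np.pi))
E
```

```text
[[ 632.5   11.6]
 [ 669.4  -89.7]
 [ 473.4 -163.6]
 [ 434.8  -61.4]]
[np.float64(20.2896105546864), np.float64(20.662974982755962)] [np.float64(210.7412014859195), np.float64(209.4330973362334)] 107.84031289157427 [552.51398817 -75.76480386]
[507.9575236  -90.67854875  72.        ] [531.57323062 -86.26148219  77.5       ] 10.594156380721474
(array([-513.8, -477.6,   56.4]), array([-1.200e-03, -4.000e-04, -6.251e-01]))
```

Candidates seen in the top view:
- White things: the medicine box's catch pad at (317,239), the monitor at (255,270) and the snack pot at (386,237).
- Glass cup at (362,167), with a red look-alike at (410,163).
- Purple look-alike of the monitor at (203,293).
- Rattle at (236,211).

The target is the white ridged pad on the grey lid. The close crop confirms it, with the rib on its far (+x) side, so the lid opens away from the robot. I'm moving above it now.

```bash
python3 -m jog '[[[-25,-24,0,0,0,-0.05],[-60,-56,0,0,0,-0.1],[-90,-84,0,0,0,-0.15],[-119,-111,0,0,0,-0.2],[-148,-138,0,0,0,-0.25],[-177,-165,0,0,0,-0.3],[-206,-192,0,0,0,-0.35],[-235,-219,0,0,0,-0.4],[-264,-246,0,0,0,-0.45],[-293,-273,0,0,0,-0.5],[-322,-300,0,0,0,-0.56],[-350,-326,0,0,0,-0.625]]]' 255
python3 - <<'E'
from h import *
print(tool_move([507.5,-92,175],np.radians(200.5)))
E
```

```text
t: 1.1
ee_pos: [390.6, 97.2, 231.3]
tool_rot: [0.0, -0.179, 0.984, -0.0]
wrist_force: [1.1, 0.4, -0.2]
opening: 0.2
(array([ -42.8, -218.2,   56.4]), array([-0.0001,  0.0001,  0.0021]))
```

```bash
python3 -m jog '[[[-6,-32,0,0,0,0],[-13,-65,0,0,0,0],[-20,-98,5,0,0,0],[-26,-132,15,0,0,0],[-32,-165,28,0,0,0],[-38,-195,42,0,0,0],[-42,-212,52,0,0,0],[-43,-218,56,0,0,0],[-43,-218,56,0,0,0],[-43,-218,56,0,0,0]]]'
python3 - <<'E'
from h import *
import pickle
s=state();im=camera("wrist");cv2.imwrite("pics/w1.png",im[:,:,::-1]);pickle.dump(s,open("w1.pkl","wb"));print(s["ee_pos"],s["wrist_force"])
E
```

```text
t: 1.93
ee_pos: [506.1, -89.6, 175.2]
tool_rot: [-0.001, -0.177, 0.984, 0.0]
wrist_force: [0.5, -0.5, 1.1]
opening: -0.1
[506.08144074 -89.61530615 175.17407864] [ 0.51325754 -0.49773277  1.10801346]
```

View pics/w1.png

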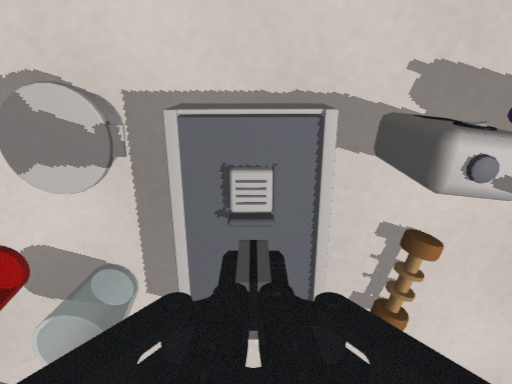

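```bash
python3 - <<'E'
from h import *
import pickle
s=pickle.load(open("w1.pkl","rb"));im=cv2.imread("pics/w1.png")
g=cv2.cvtColor(im,cv2.COLOR_BGR2GRAY);m=np.zeros_like(g);m[160:216,222:282]=(g[160:216,222:282]>110)
m=cv2.morphologyEx(m,cv2.MORPH_CLOSE,np.ones((7,7)))
c=max(cv2.findContours(m,0,2)[0],key=cv2.contourArea);r=cv2.minAreaRect(c);print(r)
p=cast("wrist",r[0],72,s)[0];rb=cast("wrist",(251,217),77.5,s)[0]
lx=np.array([cast("wrist",q,61.5,s)[0] for q in((181,115),(188,298),(322,115),(314,298))])
ang=[np.degrees(np.arctan2(*(lx[i+1]-lx[i])[1::-1])) for i in(0,2)]
print("pad",p,"rib",rb,"edge angles",ang,np.degrees(np.arctan2(*(rb-p)[1::-1])),np.linalg.norm((rb-p)[:2]))
bx=np.array([np.cos(np.radians(20.5)),np.sin(np.radians(20.5)),0])
t=p+8*bx;t[2]=85;print(t,tool_move(t,np.radians(200.5)))
E
```

```text
((251.0, 190.5), (41.0, 42.0), 90.0)
pad [507.85802751 -88.96143573  72.        ] rib [526.68942691 -81.97921872  77.5       ] edge angles [np.float64(18.646002888623048), np.float64(21.624653332612187)] 20.343534220056608 20.084146931401367
[515.35140502 -86.15977668  85.        ] (array([-9.7, -0.4, 90.7]), array([ 0.0003, -0.0003, -0.0002]))
```

```bash
python3 -m jog '[[[-4,0,25,0,0,0],[-8,0,50,0,0,0],[-8,0,75,0,0,0],[-8,0,88,0,0,0],[-8,0,92,0,0,0],[-8,0,92,0,0,0],[-8,0,92,0,0,0]]]'
python3 - <<'E'
from h import *
s=state();im=camera("wrist");cv2.imwrite("pics/w2.png",im[:,:,::-1]);print(s["ee_pos"],s["wrist_force"])
E
```

```text
t: 2.57
ee_pos: [514.6, -86.6, 84.6]
tool_rot: [0.001, -0.178, 0.984, -0.0]
wrist_force: [0.4, 0.3, 0.2]
opening: -0.2
[514.61451847 -86.62024957  84.55303988] [0.39804679 0.27532783 0.21186448]
```

View pics/w2.png

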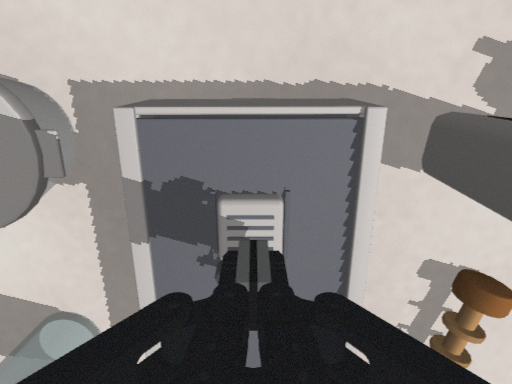

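The fingertips are centred across the pad (column 252) and just short of the rib. I'll press down in small steps.

```bash
for i in 1 ; do python3 -m jog '[[[0,0,3,0,0,0],[0,0,6,0,0,0],[0,0,9,0,0,0],[0,0,9,0,0,0]]]'; done; python3 -m jog '[[[0,0,2,0,0,0],[0,0,4,0,0,0],[0,0,6,0,0,0],[0,0,6,0,0,0]]]'
```

```text
t: 2.95
ee_pos: [513.9, -87.2, 74.0]
tool_rot: [-0.0, -0.178, 0.984, 0.0]
wrist_force: [0.3, 0.9, 0.1]
opening: -0.1
t: 3.28
ee_pos: [514.3, -87.2, 68.2]
tool_rot: [0.0, -0.178, 0.984, -0.0]
wrist_force: [-0.2, -0.2, 4.8]
opening: -0.0
```

```bash
python3 -m jog '[[[0,0,1,0,0,0],[0,0,3,0,0,0],[0,0,3,0,0,0],[0,0,3,0,0,0]]]'
```

```text
t: 3.62
ee_pos: [514.7, -87.2, 66.0]
tool_rot: [0.001, -0.178, 0.984, -0.0]
wrist_force: [-0.6, 0.8, 8.0]
opening: -0.2
```

```bash
python3 -m jog '[[[0,0,1,0,0,0],[-2,0,1.5,0,0,0],[-5,0,1.5,0,0,0],[-8,0,1.5,0,0,0],[-12,0,1.5,0,0,0],[-16,0,1.5,0,0,0],[-20,0,1.5,0,0,0],[-20,0,1.5,0,0,0]]]'
python3 - <<'E'
from h import *
s=state();im=camera("wrist");cv2.imwrite("pics/w3.png",im[:,:,::-1]);print(s["ee_pos"],s["wrist_force"])
E
```

```text
t: 4.28
ee_pos: [535.0, -79.7, 65.8]
tool_rot: [0.002, -0.178, 0.984, -0.0]
wrist_force: [-0.4, 3.8, 19.8]
opening: -0.2
[535.03552196 -79.65854141  65.7545194 ] [-0.41345403  3.75548902 19.79383251]
```

View pics/w3.png

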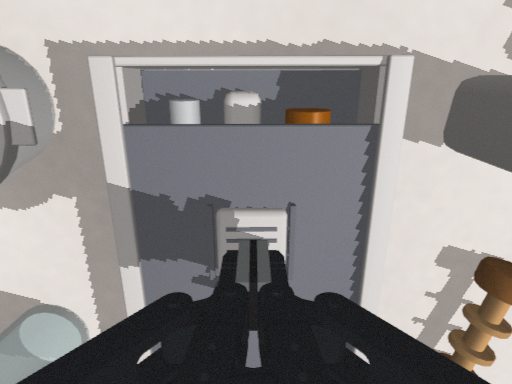

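The lid is sliding with the catch held down, and the box interior now shows at rows 70–124. I'll continue, easing the press slightly.

```bash
python3 -m jog '[[[-3,0,-0.3,0,0,0],[-8,0,-0.5,0,0,0],[-13,0,-0.5,0,0,0],[-18,0,-0.5,0,0,0],[-23,0,-0.5,0,0,0],[-28,0,-0.5,0,0,0],[-33,0,-0.5,0,0,0],[-38,0,-0.5,0,0,0],[-43,0,-0.5,0,0,0],[-47,0,-0.5,0,0,0],[-50,0,-0.5,0,0,0],[-50,0,-0.5,0,0,0]]]'
```

```text
t: 5.33
ee_pos: [581.4, -62.2, 65.9]
tool_rot: [0.002, -0.178, 0.984, 0.0]
wrist_force: [-0.3, 2.4, 14.6]
opening: -0.1
```

```bash
python3 -m jog '[[[-4,0,0,0,0,0],[-9,0,0,0,0,0],[-14,0,0,0,0,0],[-19,0,0,0,0,0],[-23,0,0,0,0,0],[-25,0,0,0,0,0],[-25,0,0,0,0,0]]]';python3 -m jog '[[[-1,0,0,0,0,0],[-2,0,0,0,0,0],[-2,0,0,0,0,0]]]';python3 -m jog '[[[-1,0,0,0,0,0],[-2,0,0,0,0,0],[-2,0,0,0,0,0]]]'
python3 - <<'E'
from h import *
s=state();im=camera("wrist");cv2.imwrite("pics/w4.png",im[:,:,::-1]);print(s["ee_pos"],s["wrist_force"])
E
```

```text
t: 5.92
ee_pos: [604.7, -53.4, 65.9]
tool_rot: [0.002, -0.178, 0.984, 0.0]
wrist_force: [-0.1, 2.2, 13.3]
opening: 0.2
t: 6.17
ee_pos: [606.1, -52.8, 65.8]
tool_rot: [0.001, -0.178, 0.984, 0.0]
wrist_force: [-1.9, 2.2, 14.2]
opening: -0.2
t: 6.42
ee_pos: [607.3, -52.3, 65.8]
tool_rot: [0.001, -0.178, 0.984, -0.0]
wrist_force: [-4.1, 1.3, 15.7]
opening: -0.1
[607.27708998 -52.34476567  65.83720212] [-4.05550574  1.25764841 15.73383024]
```

View pics/w4.png

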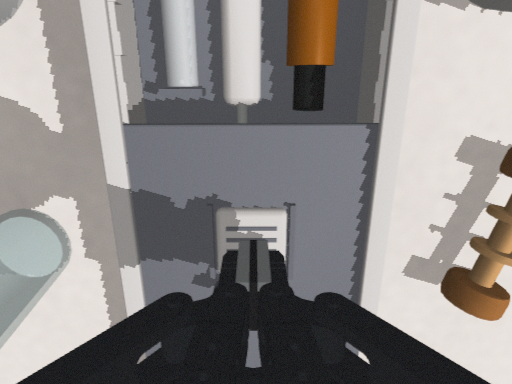

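```bash
python3 -m jog '[[[-1,0,0,0,0,0],[-2,0,0,0,0,0],[-2,0,0,0,0,0]]]';python3 -m jog '[[[-1,0,0,0,0,0],[-1.5,0,0,0,0,0],[-1.5,0,0,0,0,0],[-1.5,0,0,0,0,0]]]'
python3 - <<'E'
from h import *
s=state();im=camera("top");cv2.imwrite("pics/t2.png",cv2.resize(im[100:300,200:440,::-1],None,fx=3,fy=3,interpolation=cv2.INTER_CUBIC))
d=s["ee_pos"]-[514.7,-87.2,66];print(s["ee_pos"],s["wrist_force"],np.hypot(*d[:2]))
E
```

```text
t: 6.72
ee_pos: [607.6, -52.2, 65.7]
tool_rot: [-0.001, -0.178, 0.984, -0.0]
wrist_force: [-9.5, -1.2, 19.7]
opening: -0.1
t: 7.05
ee_pos: [607.8, -52.1, 65.7]
tool_rot: [-0.002, -0.177, 0.984, -0.001]
wrist_force: [-14.8, -3.2, 22.6]
opening: -0.0
[607.82958772 -52.11317794  65.69112822] [-14.81665418  -3.18583616  22.58931589] 99.5198733455935
```

View pics/t2.png

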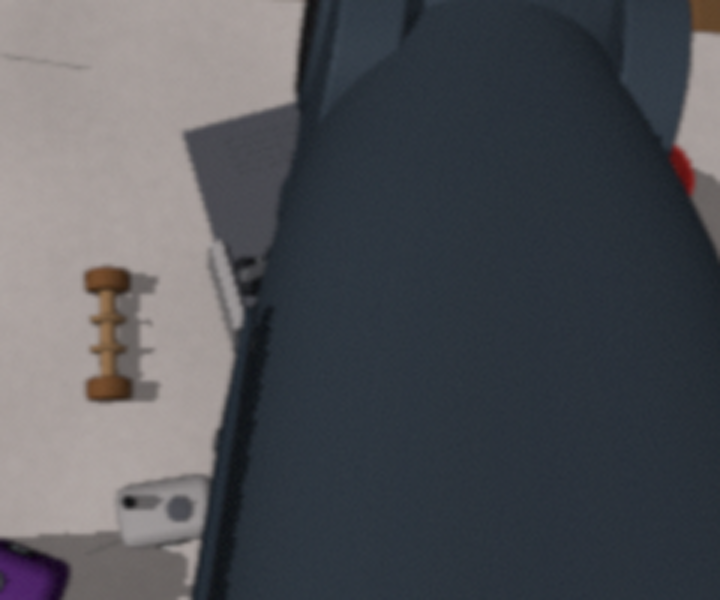

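Hard stop: the pushing force rose to 15 N with almost no further travel (99.5 mm moved). I'll relieve most of the push and then lift straight up.

```bash
python3 -m jog '[[[1.5,0,0,0,0,0],[2.5,0,0,0,0,0],[2.5,0,-2,0,0,0],[2.5,0,-5,0,0,0],[2.5,0,-9,0,0,0],[2.5,0,-14,0,0,0],[2.5,0,-24,0,0,0],[2.5,0,-40,0,0,0],[2.5,0,-65,0,0,0],[2.5,0,-90,0,0,0],[2.5,0,-100,0,0,0],[2.5,0,-100,0,0,0]]]'
python3 - <<'E'
from h import *
import pickle
s=state();im=camera("wrist");cv2.imwrite("pics/w5.png",im[:,:,::-1]);pickle.dump(s,open("w5.pkl","wb"));print(s["ee_pos"],s["wrist_force"])
E
```

```text
t: 8.1
ee_pos: [609.5, -52.3, 167.4]
tool_rot: [0.002, -0.178, 0.984, -0.001]
wrist_force: [0.9, -0.6, 0.3]
opening: 0.0
[609.53324081 -52.29953633 167.37427176] [ 0.93711935 -0.58730352  0.310219  ]
```

View pics/w5.png

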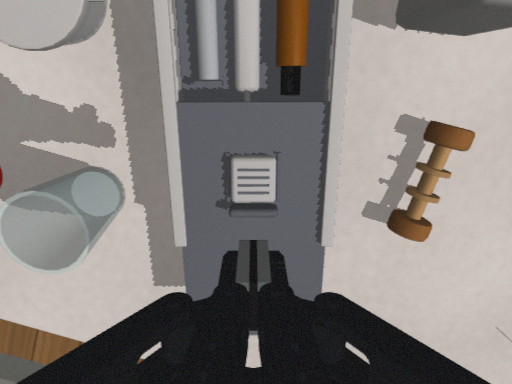

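```bash
python3 - <<'E'
from h import *
import pickle
s=pickle.load(open("w5.pkl","rb"));im=cv2.imread("pics/w5.png")
g=cv2.cvtColor(im,cv2.COLOR_BGR2GRAY);m=np.zeros_like(g);m[145:204,222:285]=(g[145:204,222:285]>110)
m=cv2.morphologyEx(m,cv2.MORPH_CLOSE,np.ones((7,7)))
c=max(cv2.findContours(m,0,2)[0],key=cv2.contourArea);r=cv2.minAreaRect(c);print(r)
p=cast("wrist",r[0],72,s)[0];e=cast("wrist",[(180,246),(329,246)],67,s).mean(0)
b=np.array([np.cos(np.radians(20.5)),np.sin(np.radians(20.5)),0])
print("pad",p,"travel",(p-[507.86,-88.96,72])@b,"pad to box end",(e-p)@b,"end",e,"box centre",e-110*b)
E
```

```text
((253.5, 180.0), (44.0, 43.0), 90.0)
pad [600.94687055 -53.75059047  72.        ] travel 99.52247793299514 pad to box end 58.162401675930965 end [655.17730198 -32.71658281  67.        ] box centre [552.14336117 -71.23939475  67.        ]
```

```bash
python3 -m jog '[[[0,0,-30,0,0,0],[0,0,-65,0,0,0],[0,30,-80,0,0,0],[0,65,-80,0,0,0],[0,100,-80,0,0,0],[0,135,-80,0,0,0],[0,170,-80,0,0,0],[0,205,-80,0,0,0],[0,240,-80,0,0,0],[0,270,-80,0,0,0],[0,290,-80,0,0,0],[0,290,-80,0,0,0]]]'
python3 - <<'E'
from h import *
im=camera("scene");t=camera("top")
cv2.imwrite("pics/f.png",np.hstack([cv2.resize(im[150:320,120:300,::-1],(400,378),interpolation=2),cv2.resize(t[130:310,180:420,::-1],(400,378),interpolation=2)]))
E
```

```text
t: 9.15
ee_pos: [504.6, 222.5, 242.6]
tool_rot: [-0.001, -0.179, 0.984, 0.0]
wrist_force: [-0.3, 0.5, 0.2]
opening: 0.3
```

View pics/f.png

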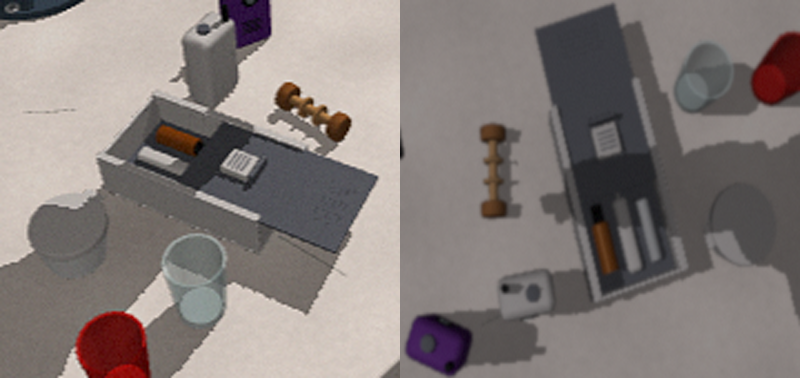

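The lid is fully open and the catch stands proud of it, at about (240,163) in the left crop. The box, monitor, pot, cup and rattle all look to be in their places, and the arm is clear.

```bash
python3 -c "
from bench import finish_job;print(finish_job())"
```

```text
the job is handed in; nothing more can be done
None
```

The job is handed in at about 9.2 s of the 48 s, and no verdict is reported. With the gripper shut I pressed the catch to its bottom (8 N at fingertip height 66 mm). I slid the lid back with 13–23 N held on the catch, until the stop resisted with about 15 N, then eased off and lifted straight up.

**Lid:** the last wrist picture gave 99.5 mm of travel, and 58.2 mm from the catch to the box's end against 58 mm expected.

**Catch:** its apparent size and the final pictures fit it having sprung up, but I did not measure its height directly.

**Box:** its centre came out at (552, -71) mm, against (552.5, -76) mm in the first top view. That is about 5 mm of disagreement, which I did not resolve; I put it down to the two cameras, as the catch's travel alone accounts for the opening.

**Other things:** the monitor, pot, cup and rattle looked unmoved by eye only, and the wrist force was near zero at the end with the arm clear.

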